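# Check the oil of the print shop's vacuum pump with its dipstick

## Task

Check the oil level of the blue vacuum pump: take the dipstick from its rest by the yellow handle, push it down the pump's sloping tube until its brass collar stops on the tube mouth, then draw it right out again. Finish while still holding it for reading: rod level, marked face up, keeping still, with the tip about 15 cm above the bench over the middle of the red dish. Leave the jar, the spray can and the tape roll where they stand.

Things in the scene. Friction and masses are not known exactly. Their poses are not given: they have to be found in the camera images.
- gauge: Dipstick, loose, 100 g: steel rod 8 mm thick, brass collar 30 mm in diameter and 6 mm thick, yellow handle. Origin: on the rod axis at the collar's tip-side face. +x along the rod to the tip (115 mm). Handle: bar from x = -39 to -105 mm, 14 mm wide (y), z -12 to +8 mm. +z is the marked face (3 black marks near the tip), up at the start, when it lies level in the rest.
- gauge_tip (a point): Tip of the dipstick, on the rod axis, 115 mm from the collar.
- gauge_grip (a point): Middle of the yellow handle, 72 mm behind the dipstick's origin and 2 mm below the rod axis; a grasp from above closes across the 14 mm width (the gauge's y).
- dip_tube: Sloping steel tube fixed to the pump. Origin: centre of its mouth, 140 mm above the bench. +x points into the tube along its axis, 0.55 rad below level; +z is square to it, upwards. 120 mm long, bore 14 mm, flared to a mouth 22 mm inside, 28 mm outside. Fully home, the dipstick's origin and x axis coincide with these; only the collar stops it.
- pump: Blue and grey vacuum pump fixed to the bench, about 130 mm (x) by 290 mm (y), 192 mm high. Origin: on the bench under it. Oil case at its +y end (face at y = 120 mm), from which the tube slopes up to its mouth at y = 227 mm; motor towards -y.
- rest: Fixed rest: aluminium base, two black slotted posts 56 mm high carrying the rod with its axis 50 mm above the bench. Origin: on the bench under the dipstick's origin; x along the dipstick as it lies. Posts (12 mm thick, 30 mm wide) at x = -23 and +70 mm; slots 10.8 mm wide, open upwards. The handle overhangs freely at -x.
- dish: Red round drip dish, fixed, 110 mm in diameter, 15 mm high. Origin: centre of its underside on the bench.
- jar: Bystander: green glass jar with a yellow lid, 72 mm in diameter, 100 mm high, loose. Origin: centre of its underside.
- aerosol: Bystander: spray can, 54 mm in diameter, 170 mm high, loose. Origin: centre of its underside.
- tape: Bystander: roll of tape lying flat, 96 mm in diameter, 45 mm high, loose. Origin: centre of its underside.
There are look-alikes about, which are no part of the job. Of the things that look like the gauge, the smallest one is meant.

How it is judged:
On the way, in this order (a step that is already met when the one before it is completed fails the run):
1. the dipstick is fully home in the tube: collar within 4 mm of the mouth, rod in line with the tube within 0.1 rad (x of gauge in the frame of dip_tube above -0.004 m and distance between gauge and dip_tube below 0.007 m and angle between the x axis of gauge and the x axis of dip_tube, either way round below 0.1 rad and x of gauge_tip in the frame of dip_tube above 0.1 m), for 0.2 s.
2. the dipstick is drawn right out, its tip clear of the mouth by 10 mm, in the grip (x of gauge_tip in the frame of dip_tube below -0.01 m and contact force between the fingers and gauge above 1 N), for 0.1 s.
At the end, for the whole second after the job is handed in: After having been fully home in the tube and drawn out, the dipstick is held in the fingers and nothing else touches it: level and marked face up within 0.17 rad (10 degrees), tip within 45 mm of the dish's centre seen from above and 100 to 200 mm above the bench, at rest (under 0.03 m/s) (contact force between the fingers and gauge above 1 N and angle between gauge's own z axis and vertical below 0.17 rad and horizontal distance between gauge_tip and dish below 0.045 m and height (world z) of gauge_tip between 0.1 and 0.2 m and linear speed of gauge below 0.03 m/s and angular speed of gauge below 0.3 rad/s and contact force between gauge and pump below 0.2 N and contact force between gauge and rest below 0.2 N and contact force between gauge and dish below 0.2 N); the arm keeps its last pose, push and grip.
It fails at once if jar pushed more than 25 mm or tipped (distance of jar from where it was at the start of the episode above 0.025 m or angle between jar's own z axis and vertical above 0.3 rad).
It fails at once if spray can pushed more than 25 mm or tipped (distance of aerosol from where it was at the start of the episode above 0.025 m or angle between aerosol's own z axis and vertical above 0.3 rad).
It fails at once if tape roll pushed more than 25 mm or tipped (distance of tape from where it was at the start of the episode above 0.025 m or angle between tape's own z axis and vertical above 0.3 rad).
It also fails if it takes over 48 s, if anything falls off the work surface, if the arm or the gripper's body presses on something with over 40 N, if the wrist force passes 120 N, or if a joint passes its speed limit or range.

## Robot

A 6-joint arm with a two-finger parallel gripper is mounted at the origin on the work surface. World frame = base frame: x ahead of the robot, y to its left, z up, the work surface at z = 0. Lengths are in m, angles in rad, forces in N, time in s.
With the tool pointing down it reaches from about 0.425 to 0.95 m from the base axis. Payload 3.5 kg.
Tool frame: the origin (TCP) lies on the centre line of the jaws, within the pads' length; the fingertips stand 17 mm ahead of it and the grasp point (between the pads) lies 2 mm behind it; z points along the fingers, y is the line along which they close (so a half turn about z gives the same grasp; the last joint's range is limited). The gripper opens to 85 mm and grips with 20 to 120 N. Pads are 22 mm wide; open, the fingers measure 114 mm over their backs; the gripper's body (76 mm by 85 mm) begins 54 mm behind the grasp point. The pads swing forward as they close: fully open they stand 13 mm farther back than shut.
Start: joints at [1.069, 0.286, 1.577, -0, 1.279, -0.15], TCP at [0.233, 0.634, 0.248] pointing down, gripper open.
Joint ranges: [-2.77, 2.77], [-0.9, 2.22], [0.21, 2.48], [-1.53, 4.67], [0.24, 2.81], [-2.84, 2.84]. Speed limits (rad/s): [2.79, 2.79, 3.14, 3.14, 3.14, 3.14].

## Interface

Orientations are given as a unit quaternion [x, y, z, w].
In Python, from plant import ctrl gives the robot as it stands. The module is installed in compiled form; this text tells all that it offers.
- The arm moves only by the tool drive_tool, never from a script. Its argument "moves" is a list of rows, each a list of 3 entries, a list of its own where there are three numbers: the turn, a rotation vector about the tool's x, y, z in rad, then the shift along the tool's x, y, z in m, then the finger opening in m, from 0 to 0.0854. A call has 1 to 5 rows; each row shifts and turns the commanded pose from where the row before left it, along the tool's axes as they then stand; what a row does not reach is not made up. A row lasts 1/8 s, in which the tool goes at most 62.5 mm and 10.7 degrees, less where a joint would pass 70% of its speed; a pose out of reach is approached as far as the arm can. A call with a gripper value outside its range is refused whole. The fingers move at their own pace and stop on an object; "grip_force" is the grip in N (left out, the last holds). Time passes only in rows, so rows that do not move let the fingers close. It gives the time, the measured TCP pose, the force, the opening and the grip force at its end, in the units of the state.
- ctrl.get_state(): the state, without advancing time (a new reading comes with each control period).
- ctrl.read_camera(name): name is "scene" or "top" or "wrist"; returns a dict with "image" (480x640x3 uint8, red, green, blue), "fx", "fy", "cx", "cy" (pixels), "R" (3x3) and "t" (3): a world point X has camera coordinates R X + t. Camera axes: x right, y down, z forward; pixel columns grow to the right and rows downward; lengths in m; the calibration is good to about 2 mm. A picture is of the moment at which its call begins. There is no depth.
- ctrl.sign_off(): hands the job in; it is judged then, once.
The state is a dict: "time": time; "qpos": joint angles; "dq": joint speeds; "joint_efforts": joint torques, N m; "eef_pos": TCP position; "tcp_rot": TCP orientation; "contact_force": force on the tool from outside, world axes, zero at the start; "wrist_torque": the same for the moment, N m; "opening": opening from 0.0 (shut) to 1.0 (fully open); "finger_force": force on a finger pad.
Only numpy, scipy, OpenCV 4.12 (cv2) and the standard library are available. Lean on these libraries where they do the work, as an engineer would, in place of code of your own. Each camera call takes 0.05 s, during which the arm holds its last target. There are 200 camera calls.

## Working session

There is one attempt and no reset: what is moved stays moved. The work goes in short steps, Python scripts to look and compute and a tool call to move; the robot and the scene stay as the last step left them, time stands still between calls to the robot, and variables do not carry over. Pictures are saved under pics/ and viewed, at most 10 in all, crops included, and the job is handed in when it is done.

Besides the shell and the picture viewer there is one more tool, called after ">>>" by a JSON object that holds its "op" and its "data". drive_tool: Moves the arm, as the interface text tells. Its arguments: {"type":"object","properties":{"moves":{"type":"array","items":{"type":"array"}},"grip_force":{"type":"number"}},"required":["moves"]}

```bash
mkdir -p pics; cat > h.py <<'E'
import numpy as np, cv2, json
from scipy.spatial.transform import Rotation as Rot
from plant import ctrl
def snap(n,f):
    c=ctrl.read_camera(n); cv2.imwrite(f'pics/{f}.png',c['image'][:,:,::-1])
    json.dump({k:(np.array(v).tolist()) for k,v in c.items() if k!='image'},open(f'pics/{f}.json','w')); return c
def cam(f):
    c=json.load(open(f'pics/{f}.json')); return c
def ray(f,u,v):
    c=cam(f);R=np.array(c['R']);t=np.array(c['t'])
    d=R.T@np.array([(u-c['cx'])/c['fx'],(v-c['cy'])/c['fy'],1]); return -R.T@t,d
def at(f,u,v,z):
    o,d=ray(f,u,v); return o+d*(z-o[2])/d[2]
def proj(f,X):
    c=cam(f);p=np.array(c['R'])@X+np.array(c['t']);return np.array([c['fx']*p[0]/p[2]+c['cx'],c['fy']*p[1]/p[2]+c['cy']])
def tri(*obs):
    A=0;b=0
    for f,u,v in obs:
        o,d=ray(f,u,v);d=d/np.linalg.norm(d);P=np.eye(3)-np.outer(d,d);A=A+P;b=b+P@o
    return np.linalg.solve(A,b)
E
python3 - <<'E'
from h import *
for n in ('top','scene'):
    snap(n,n+'0'); c=cam(n+'0'); print(n,c['fx'],c['cx'],c['cy'],np.round(-np.array(c['R']).T@np.array(c['t']),3))
s=ctrl.get_state();print(s)
E
```

```text
top 546.0635408303531 315.92950284478934 243.26011502326227 [ 0.354 -0.014  1.413]
scene 510.68220066866746 317.6743137107124 240.37765309846625 [1.136 0.322 1.089]
{'time': 0.1, 'qpos': array([ 1.06898287e+00,  2.87121273e-01,  1.57808399e+00, -8.40647909e-06,
        1.27864059e+00, -1.49993358e-01]), 'dq': array([-0.00029621, -0.00121879, -0.00267882, -0.00165197, -0.00080698,
       -0.00051629]), 'joint_efforts': array([ 1.33530026e-03, -4.07291973e+01, -2.93700564e+01, -9.29920111e-05,
        3.34487857e-03,  1.30262836e-05]), 'eef_pos': array([0.23229304, 0.63314323, 0.24702711]), 'tcp_rot': array([ 1.75002905e-01,  9.84567272e-01, -1.06858277e-03, -3.56884523e-04]), 'contact_force': array([-0.61680712, -0.01124162, -0.20217344]), 'wrist_torque': array([ 0.02048524, -0.04307238, -0.03817688]), 'finger_force': 0.0, 'opening': 1.0008315769381706}
```

View pics/top0.png

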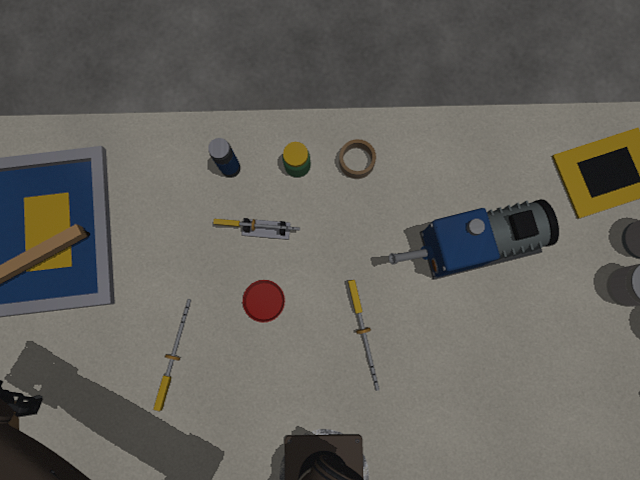

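View pics/scene0.png

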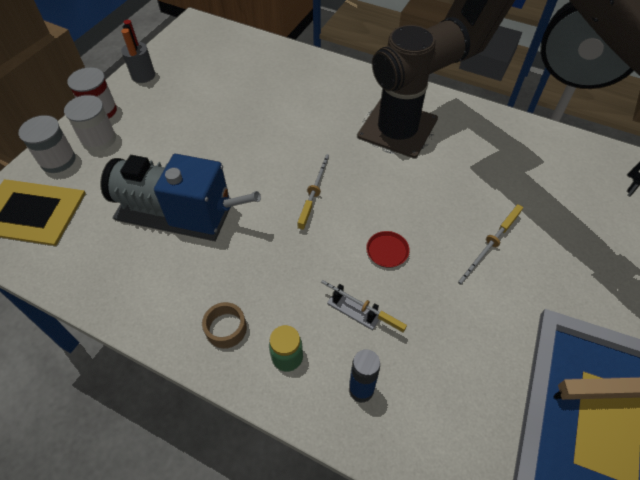

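The top view shows the rested dipstick, with the handle at (213–240, 222) and the tip at (299, 229). The dish is at (264, 301), the tube mouth near (375, 261), and the pump at (490, 240). The bystanders are at (224, 158), (296, 157) and (356, 158). Next I'll enlarge the key areas.

```bash
python3 - <<'E'
from h import *
T=cv2.imread('pics/top0.png');S=cv2.imread('pics/scene0.png')
def cr(I,u,v,w,h,k=4):
    a=cv2.resize(I[v:v+h,u:u+w],None,fx=k,fy=k,interpolation=cv2.INTER_CUBIC)
    a=cv2.convertScaleAbs(a,alpha=1.5)
    for i in range(0,w,10): cv2.line(a,(i*k,0),(i*k,6 if (u+i)%50 else 14),(0,0,255),1)
    for i in range(0,h,10): cv2.line(a,(0,i*k),(6 if (v+i)%50 else 14,i*k),(0,0,255),1)
    return a
o=np.vstack([np.hstack([cr(T,205,200,100,60),cr(T,360,230,100,60)]),np.hstack([cr(S,315,270,100,75),cr(S,180,170,100,75)])])
cv2.imwrite('pics/c1.png',o);print(o.shape)
E
```

```text
(540, 800, 3)
```

View pics/c1.png

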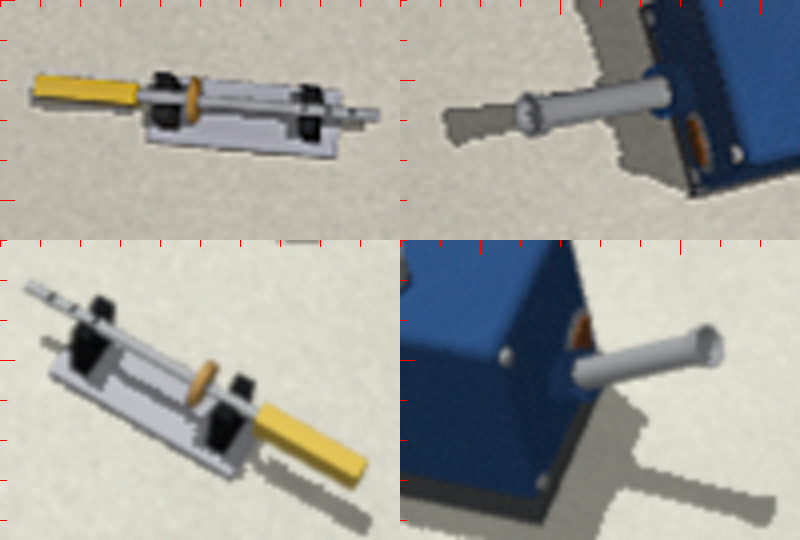

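```bash
python3 - <<'E'
from h import *
P=lambda n,*o:print(n,np.round(tri(*o),4))
P('mouth',('top0',392.3,258.3),('scene0',257.2,196.5))
print(at('top0',392.3,258.3,.14),at('scene0',257.2,196.5,.14))
P('tubebase',('top0',424,252.5),('scene0',225.7,203))
P('tip',('top0',299.7,229),('scene0',315+27/4,270+46/4))
P('collar',('top0',253.5,225),('scene0',315+202/4,270+143/4))
P('hend',('top0',213.2,222),('scene0',315+362/4,270+232/4))
for z,uv in ((.05,(299.7,229)),(.05,(253.5,225)),(.05,(213.2,222))): print(at('top0',*uv,z))
print('sc',at('scene0',315+27/4,270+46/4,.05),at('scene0',315+202/4,270+143/4,.05))
print('dish',at('top0',263.8,300.8,.015),at('scene0',388,249,.015))
for n,u,v,z in(('can',220,147,.17),('jar',296,153,.1),('tape',356.5,158,.04)): print(n,at('top0',u,v,z))
E
```

```text
mouth [ 0.5157 -0.169   0.1391]
[ 0.51573944 -0.16926197  0.14      ] [ 0.51614268 -0.16819788  0.14      ]
tubebase [ 0.5356 -0.2539  0.0878]
tip [0.6068 0.0516 0.0478]
collar [0.619  0.169  0.0502]
hend [0.6289 0.2709 0.0516]
[0.60643659 0.05143963 0.05      ]
[0.61908153 0.16906336 0.05      ]
[0.62890036 0.27222095 0.05      ]
sc [0.60792629 0.05216675 0.05      ] [0.61891813 0.1690252  0.05      ]
dish [0.42825416 0.14694994 0.015     ] [0.43063836 0.14875562 0.015     ]
can [0.78622126 0.23324867 0.17      ]
jar [0.79059621 0.05616902 0.1       ]
tape [ 0.79346519 -0.09823761  0.04      ]
```

Two-view measurements agree to about 2 mm. The stick comes out 0.221 m long, the mouth at z 0.139, and the rod at z 0.05. Next I'll work out the moves.

```bash
cat >> h.py <<'E'
def Rg(d,tilt=0):  # tool rotation for gauge pointing along horizontal d, tilted down
    d=np.r_[np.array(d[:2])/np.hypot(*d[:2]),0]; x=d*np.cos(tilt)-np.array([0,0,np.sin(tilt)])
    y=np.cross([0,0,1],d); return np.c_[-x,y,-np.cross(x,y)]
def plan(p,R):
    s=ctrl.get_state();R0=Rot.from_quat(s['tcp_rot']);R=Rot.from_matrix(R);p=np.array(p)
    print('t',round(s['time'],2),'pos',np.round(s['eef_pos'],4),'F',np.round(s['contact_force'],1),'op',round(s['opening'],3),'ff',round(s['finger_force'],1),'q',np.round(s['qpos'],2))
    print('turn',np.round((R0.inv()*R).as_rotvec(),4),'shift after turn',np.round(R.inv().apply(p-s['eef_pos']),4))
E
python3 - <<'E'
from h import *
plan([.6253,.2378,.16],Rg([-.098,-.995]))
E
```

```text
t 0.1 pos [0.2323 0.6331 0.247 ] F [-0.6 -0.  -0.2] op 1.001 ff 0.0 q [ 1.07  0.29  1.58 -0.    1.28 -0.15]
turn [-2.1000e-03  1.2000e-03  1.3172e+00] shift after turn [-0.3549  0.4299  0.087 ]
```

>>> {"op": "drive_tool", "data": {"moves": [[[0,0,0.165],[0,0,0],0.06],[[0,0,0.165],[0,0,0],0.06],[[0,0,0.165],[0,0,0],0.06],[[0,0,0.165],[0,0,0],0.06],[[0,0,0.165],[0,0,0],0.06]], "grip_force": 60}}

```text
time: 0.72
eef_pos: [0.2324, 0.6333, 0.2475]
tcp_rot: [0.557, 0.83, -0.001, 0.0]
contact_force: [-0.1, 0.5, 0.7]
opening: 0.705
finger_force: 0.0
```

>>> {"op": "drive_tool", "data": {"moves": [[[0,0,0.165],[0,0,0],0.06],[[0,0,0.165],[0,0,0],0.06],[[0,0,0.162],[0,0,0],0.06],[[0,0,0],[-0.035,0.043,0],0.06],[[0,0,0],[-0.035,0.043,0],0.06]]}}

```text
time: 1.35
eef_pos: [0.3114, 0.5547, 0.2475]
tcp_rot: [0.74, 0.672, -0.001, 0.0]
contact_force: [1.5, -0.0, 0.9]
opening: 0.701
finger_force: 0.0
```

>>> {"op": "drive_tool", "data": {"moves": [[[0,0,0],[-0.035,0.043,0],0.06],[[0,0,0],[-0.035,0.043,0],0.06],[[0,0,0],[-0.035,0.043,0],0.06],[[0,0,0],[-0.035,0.043,0],0.06],[[0,0,0],[-0.035,0.043,0],0.06]]}}

```text
time: 1.98
eef_pos: [0.5089, 0.3588, 0.2478]
tcp_rot: [0.741, 0.672, -0.0, -0.0]
contact_force: [0.7, 0.2, 0.3]
opening: 0.698
finger_force: 0.0
```

>>> {"op": "drive_tool", "data": {"moves": [[[0,0,0],[-0.035,0.043,0.02],0.06],[[0,0,0],[-0.035,0.043,0.02],0.06],[[0,0,0],[-0.035,0.043,0.02],0.06],[[0,0,0],[0,0,0.01],0.06],[[0,0,0],[0,0,0],0.06]]}}

```text
time: 2.6
eef_pos: [0.6251, 0.2431, 0.1764]
tcp_rot: [0.741, 0.671, -0.002, -0.001]
contact_force: [-0.0, 0.4, -0.0]
opening: 0.701
finger_force: 0.0
```

```bash
python3 - <<'E'
from h import *
plan([.6253,.2378,.16],Rg([-.098,-.995]))
c=snap('wrist','w1')
for X in ([.6287,.2715,.058],[.607,.0515,.05],[.6253,.2378,.058]): print(proj('w1',np.array(X)))
E
```

```text
t 2.6 pos [0.6251 0.2431 0.1764] F [-0.   0.4 -0. ] op 0.701 ff 0.0 q [0.22 0.34 1.64 0.   1.16 0.32]
turn [-0.0039  0.0008 -0.0004] shift after turn [-0.0053  0.0007  0.0164]
[321.95608774 196.40986333]
[321.85708753 450.1170417 ]
[321.82445481 245.51668264]
```

View pics/w1.png

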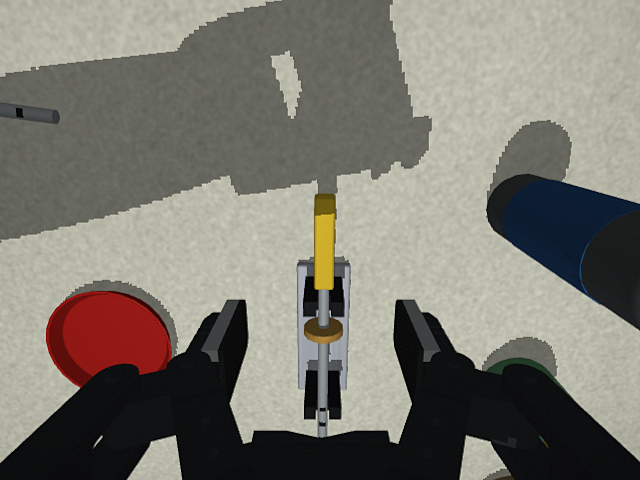

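The wrist view shows the yellow handle centred between the fingers (handle at column 322–325, fingers 245/395), as predicted. I'll descend and grip.

>>> {"op": "drive_tool", "data": {"moves": [[[0,0,0],[-0.005,0.001,0.04],0.06],[[0,0,0],[0,0,0.04],0.06],[[0,0,0],[0,0,0.03],0.06],[[0,0,0],[0,0,0.02],0.06],[[0,0,0],[0,0,0],0.06]]}}

```text
time: 3.28
eef_pos: [0.6255, 0.239, 0.0473]
tcp_rot: [0.74, 0.672, -0.001, -0.001]
contact_force: [-0.0, 0.2, 0.3]
opening: 0.704
finger_force: 0.0
```

>>> {"op": "drive_tool", "data": {"moves": [[[0,0,0],[0,0,0],0.005],[[0,0,0],[0,0,0],0.005],[[0,0,0],[0,0,0],0.005],[[0,0,0],[0,0,0],0.005],[[0,0,0],[0,0,0],0.005]], "grip_force": 50}}

```text
time: 3.9
eef_pos: [0.6277, 0.2384, 0.0497]
tcp_rot: [0.741, 0.672, 0.001, 0.001]
contact_force: [-0.4, -0.1, 5.5]
opening: 0.151
finger_force: 52.2
```

```bash
python3 - <<'E'
from h import *
plan([.6253,.2378,.046],Rg([-.098,-.995]))
E
```

```text
t 3.9 pos [0.6277 0.2384 0.0497] F [-0.4 -0.1  5.5] op 0.151 ff 52.2 q [ 0.21  0.49  1.7  -0.    0.95  0.31]
turn [ 0.0022 -0.0006  0.0003] shift after turn [-0.0008 -0.0023  0.0037]
```

Gripped (opening about 13 mm, 52 N). Now I'll lift.

>>> {"op": "drive_tool", "data": {"moves": [[[0,0,0],[0,0,-0.015],0.005],[[0,0,0],[0,0,-0.03],0.005],[[0,0,0],[0,0,-0.05],0.005],[[0,0,0],[0,0,-0.06],0.005],[[0,0,0],[0,0,-0.06],0.005]]}}

```text
time: 4.53
eef_pos: [0.6259, 0.238, 0.2645]
tcp_rot: [0.741, 0.672, -0.001, -0.001]
contact_force: [0.2, -0.4, -0.7]
opening: 0.149
finger_force: 51.4
```

>>> {"op": "drive_tool", "data": {"moves": [[[0,0,0],[0,0,-0.02],0.005],[[0,0,0],[0,0,0],0.005],[[0,0,0],[0,0,0],0.005]]}}

```text
time: 4.9
eef_pos: [0.6254, 0.2378, 0.2795]
tcp_rot: [0.741, 0.672, -0.003, -0.002]
contact_force: [-0.1, 0.1, -1.4]
opening: 0.155
finger_force: 51.5
```

```bash
python3 - <<'E'
from h import *
snap('top','t2');snap('scene','s2');snap('wrist','w2')
T=cv2.imread('pics/t2.png');S=cv2.imread('pics/s2.png');W=cv2.imread('pics/w2.png')
s=ctrl.get_state();p=s['eef_pos'];R=Rot.from_quat(s['tcp_rot']).as_matrix()
# predicted gauge points in tool frame
def g(x,z=0): return p+R@(np.array([-(x+72),0,-(z+2)-2])/1000)
for f in('t2','s2','w2'): print(f,[np.round(proj(f,g(x)),1).tolist() for x in(-105,0,115)])
plan(p,R)
def cr(I,c,w,h,k=4):
    u=int(c[0]-w/2);v=int(c[1]-h/2);u=max(0,min(u,640-w));v=max(0,min(v,480-h));print('crop',u,v)
    a=cv2.resize(I[v:v+h,u:u+w],None,fx=k,fy=k,interpolation=cv2.INTER_CUBIC);a=cv2.convertScaleAbs(a,alpha=1.5);return a
m=lambda f:(proj(f,g(-105))+proj(f,g(115)))/2
o=np.hstack([cr(T,m('t2'),120,75,3),cr(S,m('s2'),120,75,3)])
o=np.vstack([o,np.hstack([cv2.resize(W[230:480,160:480],None,fx=1.125,fy=1.125),cr(S,proj('s2',g(115)),90,70,4)[:281]])]) 
cv2.imwrite('pics/c2.png',o);print(o.shape)
E
```

```text
t2 [[191.2, 200.7], [240.1, 204.4], [293.9, 208.5]]
s2 [[423.3, 274.3], [373.0, 248.3], [321.7, 221.7]]
w2 [[320.1, 257.6], [320.3, 487.8], [320.4, 653.3]]
t 5.05 pos [0.6257 0.2379 0.2798] F [-0.3 -0.9 -1.7] op 0.157 ff 51.5 q [0.21 0.26 1.56 0.   1.34 0.31]
turn [ 0. -0. -0.] shift after turn [0. 0. 0.]
crop 182 167
crop 312 210
crop 276 186Traceback (most recent call last):
  File "<stdin>", line 14, in <module>
    return _nx.concatenate(arrs, 1, dtype=dtype, casting=casting)
           ~~~~~~~~~~~~~~~^^^^^^^^^^^^^^^^^^^^^^^^^^^^^^^^^^^^^^^
ValueError: all the input array dimensions except for the concatenation axis must match exactly, but along dimension 0, the array at index 0 has size 281 and the array at index 1 has size 280
```

```bash
python3 - <<'E'
from h import *
T=cv2.imread('pics/t2.png');S=cv2.imread('pics/s2.png')
a=lambda I,u,v:cv2.convertScaleAbs(cv2.resize(I[v:v+70,u:u+130],None,fx=4,fy=4,interpolation=cv2.INTER_CUBIC),alpha=1.5)
cv2.imwrite('pics/c2.png',np.vstack([a(T,180,170),a(S,310,210)]))
E
```

```text
(no output)
```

View pics/c2.png

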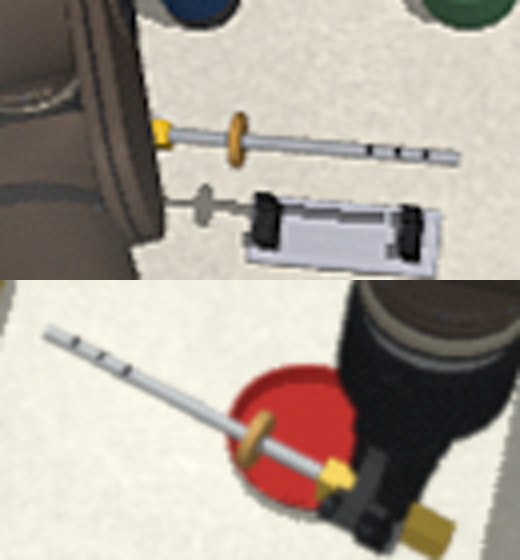

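The crop shows the stick held level: tip at top (294.8, 209.5) and scene (321.5, 222.8), collar at (239.3, 204.8) and (374.3, 249.5). The predictions match to about 1 px.

```bash
python3 - <<'E'
from h import *
s=ctrl.get_state();p=s['eef_pos'];R=Rot.from_quat(s['tcp_rot']).as_matrix()
tip=tri(('t2',294.75,209.5),('s2',321.5,222.75));col=tri(('t2',239.25,204.75),('s2',374.25,249.5))
print(tip,col,np.linalg.norm(tip-col)); print('tool frame tip',R.T@(tip-p),'col',R.T@(col-p))
# pump axis from top image: dark base edges
T=cv2.imread('pics/top0.png')
a=T[190:295,360:570];a=cv2.convertScaleAbs(cv2.resize(a,None,fx=3.8,fy=3.8,interpolation=cv2.INTER_CUBIC),alpha=1.8)
cv2.imwrite('pics/c3.png',a)
E
```

```text
[0.60630813 0.05056922 0.27871224] [0.61845687 0.16868168 0.28114914] 0.1187606148221622
tool frame tip [-0.18834119 -0.00093916  0.00141177] col [-0.06961095 -0.00043115 -0.00122552]
```

View pics/c3.png

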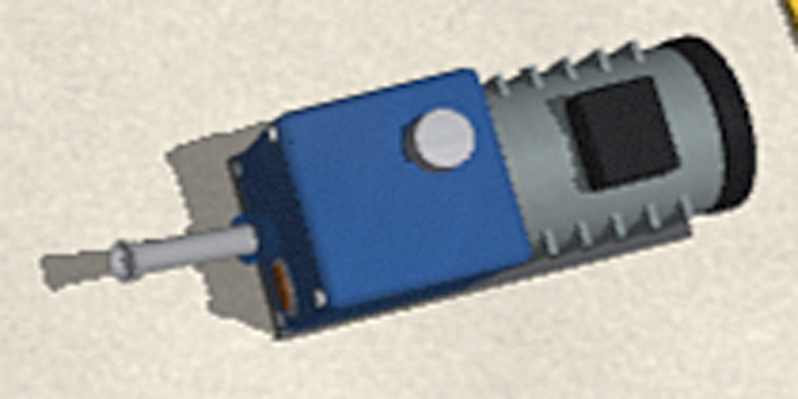

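The crop gives pump edges along (280,115)–(475,70), (330,307)–(530,260) and base edge (280,338)–(690,235). I'll use them for the yaw.

```bash
python3 - <<'E'
from h import *
for a,b,z in(((280,115),(475,70),.15),((330,307),(530,260),.15),((280,338),(690,235),.01),((122,260),(250,240),None)):
    q=[(360+u/3.8,190+v/3.8) for u,v in(a,b)]
    A=[at('top0',*q[i],z if z else(.14,.0855)[i]) for i in(0,1)]
    d=A[1]-A[0];print(np.round(A,4).tolist(),np.arctan2(d[1],d[0]))
yaw=np.arctan2(-.974,.228)
print('sanity shape: tube end',proj('top0',np.array([.5158,-.169,.14])),)
E
```

```text
[[0.6026, -0.2682, 0.15], [0.6286, -0.3897, 0.15]] -1.360169813661192
[[0.4831, -0.2927, 0.15], [0.5097, -0.4154, 0.15]] -1.3575894680820628
[[0.477, -0.2889, 0.01], [0.542, -0.5686, 0.01]] -1.34254690808083
[[0.5155, -0.1688, 0.14], [0.5338, -0.258, 0.0855]] -1.3675138469417367
sanity shape: tube end [392.1869833  258.27638976]
```

```bash
cat >> h.py <<'E'
yaw=-1.353; M=np.array([.5157,-.169,.1395]); D=np.array([np.cos(yaw),np.sin(yaw)])
AX=np.r_[D*np.cos(.55),-np.sin(.55)]; RT=Rg(D,.54); O=np.array([-.0733,-.0005,-.001]); TIP=np.array([-.1883,-.0009,.001])
def tubep(s): return M-s*AX-RT@O   # TCP for gauge origin s before the mouth
E
python3 - <<'E'
from h import *
plan(tubep(.165),RT)
p=tubep(.165);print(p, p+RT@TIP, M-.05*AX)
E
```

```text
t 5.05 pos [0.6257 0.2379 0.2798] F [-0.3 -0.9 -1.7] op 0.157 ff 51.5 q [0.21 0.26 1.56 0.   1.34 0.31]
turn [ 0.0798  0.5363 -0.3097] shift after turn [-0.1542 -0.1948 -0.0724]
[0.47209721 0.03033827 0.26257185] [ 0.50600547 -0.12704532  0.16490234] [ 0.50648939 -0.12738078  0.16563436]
```

>>> {"op": "drive_tool", "data": {"moves": [[[0.02,0.134,-0.077],[0,0,0],0.005],[[0.02,0.134,-0.077],[0,0,0],0.005],[[0.02,0.134,-0.077],[0,0,0],0.005],[[0.02,0.134,-0.077],[0,0,0],0.005],[[0,0,0],[0,0,0],0.005]]}}

```text
time: 5.68
eef_pos: [0.6265, 0.2364, 0.28]
tcp_rot: [0.605, 0.75, 0.167, -0.207]
contact_force: [-0.5, 0.4, -1.3]
opening: 0.156
finger_force: 51.4
```

>>> {"op": "drive_tool", "data": {"moves": [[[0,0,0],[-0.03,-0.04,-0.015],0.005],[[0,0,0],[-0.03,-0.04,-0.015],0.005],[[0,0,0],[-0.03,-0.04,-0.015],0.005],[[0,0,0],[-0.03,-0.04,-0.015],0.005],[[0,0,0],[-0.03,-0.035,-0.01],0.005]]}}

```text
time: 6.3
eef_pos: [0.4706, 0.0348, 0.2654]
tcp_rot: [0.604, 0.752, 0.168, -0.205]
contact_force: [1.0, -0.0, -1.0]
opening: 0.151
finger_force: 51.5
```

>>> {"op": "drive_tool", "data": {"moves": [[[0,0,0],[0,0,0],0.005],[[0,0,0],[0,0,0],0.005]]}}

```text
time: 6.55
eef_pos: [0.472, 0.036, 0.2656]
tcp_rot: [0.604, 0.752, 0.169, -0.206]
contact_force: [0.4, -0.4, -0.9]
opening: 0.152
finger_force: 51.5
```

```bash
python3 - <<'E'
from h import *
plan(tubep(.165),RT)
snap('top','t3');snap('scene','s3');snap('wrist','w3')
T=cv2.imread('pics/t3.png');S=cv2.imread('pics/s3.png')
a=lambda I,u,v:cv2.convertScaleAbs(cv2.resize(I[v:v+70,u:u+130],None,fx=4,fy=4,interpolation=cv2.INTER_CUBIC),alpha=1.5)
cv2.imwrite('pics/c4.png',np.vstack([a(T,310,215),a(S,210,160)]))
s=ctrl.get_state();p=s['eef_pos'];R=Rot.from_quat(s['tcp_rot']).as_matrix()
for f in('t3','s3'): print(f,proj(f,p+R@TIP),proj(f,p+R@O),proj(f,M))
E
```

```text
t 6.55 pos [0.472  0.036  0.2656] F [ 0.4 -0.4 -0.9] op 0.152 ff 51.5 q [-0.36 -0.08  2.01  0.45  1.53 -0.67]
turn [0.0053 0.0015 0.0011] shift after turn [-0.0063 -0.0012 -0.0002]
t3 [372.76000052 261.03060456] [331.5014919  267.96147101] [392.16362981 258.34612023]
s3 [275.40586158 193.19920658] [315.5941283  184.19473699] [257.0303148  196.38622628]
```

View pics/c4.png

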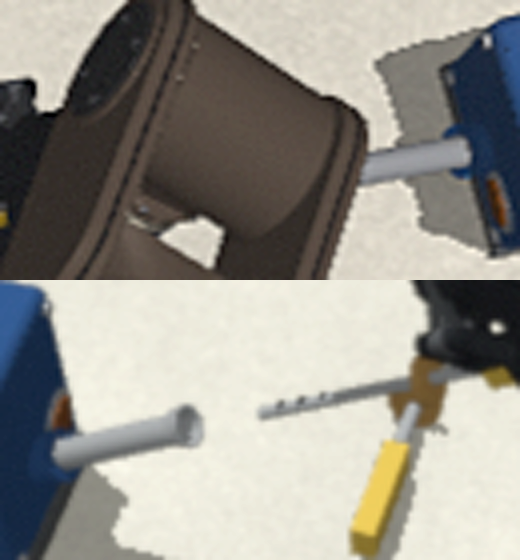

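In the scene crop the tip is at (275.8, 193) and in line with the mouth at (257.5, 196.3), as predicted. I'll advance gently.

>>> {"op": "drive_tool", "data": {"moves": [[[0.005,0.001,0.001],[-0.016,-0.001,0],0.005],[[0,0,0],[-0.015,0,0],0.005],[[0,0,0],[-0.015,0,0],0.005],[[0,0,0],[-0.01,0,0],0.005],[[0,0,0],[0,0,0],0.005]]}}

```text
time: 7.32
eef_pos: [0.4811, -0.0122, 0.2358]
tcp_rot: [0.604, 0.751, 0.167, -0.209]
contact_force: [-0.9, -0.5, -1.8]
opening: 0.151
finger_force: 51.5
```

```bash
python3 - <<'E'
from h import *
plan(tubep(.115),RT)
snap('scene','s4')
S=cv2.imread('pics/s4.png')
a=lambda I,u,v:cv2.convertScaleAbs(cv2.resize(I[v:v+50,u:u+80],None,fx=8,fy=8,interpolation=cv2.INTER_CUBIC),alpha=1.5)
cv2.imwrite('pics/c5.png',a(S,220,170))
E
```

```text
t 7.33 pos [ 0.4811 -0.0122  0.2358] F [-0.9 -0.5 -1.8] op 0.151 ff 51.5 q [-0.44 -0.01  1.99  0.42  1.52 -0.76]
turn [-0.0003 -0.0017 -0.0015] shift after turn [ 0.0011  0.0004 -0.0001]
```

View pics/c5.png

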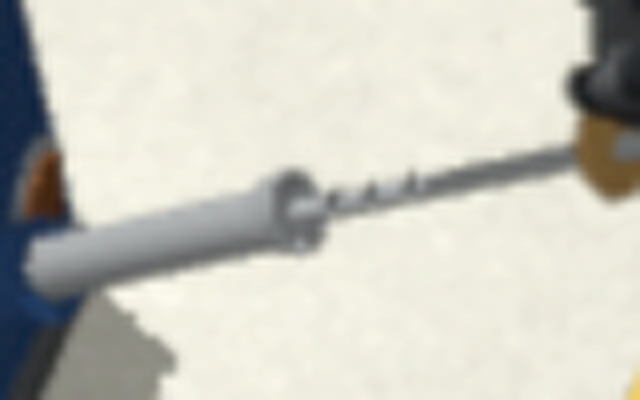

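The tip (crop 295–320, 205) is visible inside the mouth ellipse (centre 300, 210). I'll push on, watching the force.

>>> {"op": "drive_tool", "data": {"moves": [[[0,0,0],[-0.008,0,0],0.005],[[0,0,0],[-0.01,0,0],0.005],[[0,0,0],[-0.01,0,0],0.005],[[0,0,0],[-0.01,0,0],0.005],[[0,0,0],[0,0,0],0.005]]}}

```text
time: 8.0
eef_pos: [0.4881, -0.0439, 0.2163]
tcp_rot: [0.604, 0.751, 0.167, -0.209]
contact_force: [-0.3, 0.1, -1.1]
opening: 0.157
finger_force: 51.5
```

```bash
python3 -c "
from h import *
plan(tubep(.0),RT)"
```

```text
t 8.0 pos [ 0.4881 -0.0439  0.2163] F [-0.3  0.1 -1.1] op 0.157 ff 51.5 q [-0.49  0.05  1.97  0.4   1.5  -0.82]
turn [-0.0004 -0.0016 -0.001 ] shift after turn [-0.0761  0.0004  0.001 ]
```

No contact force. I'll continue.

>>> {"op": "drive_tool", "data": {"moves": [[[0,0,0],[-0.012,0,0.0005],0.005],[[0,0,0],[-0.012,0,0],0.005],[[0,0,0],[-0.012,0,0],0.005],[[0,0,0],[-0.012,0,0],0.005],[[0,0,0],[0,0,0],0.005]]}}

```text
time: 8.62
eef_pos: [0.497, -0.084, 0.1911]
tcp_rot: [0.604, 0.751, 0.167, -0.209]
contact_force: [-0.1, 0.0, -1.5]
opening: 0.149
finger_force: 51.5
```

>>> {"op": "drive_tool", "data": {"moves": [[[0,0,0],[-0.008,0,0],0.005],[[0,0,0],[-0.008,0,0],0.005],[[0,0,0],[-0.006,0,0],0.005],[[0,0,0],[0,0,0],0.005]]}}

```text
time: 9.12
eef_pos: [0.5011, -0.102, 0.1802]
tcp_rot: [0.603, 0.751, 0.167, -0.208]
contact_force: [-0.4, -0.3, -0.9]
opening: 0.154
finger_force: 51.5
```

```bash
python3 -c "
from h import *
plan(tubep(.0),RT)"
```

```text
t 9.12 pos [ 0.5011 -0.102   0.1802] F [-0.4 -0.3 -0.9] op 0.154 ff 51.5 q [-0.57  0.16  1.92  0.37  1.47 -0.9 ]
turn [-0.0001 -0.0012 -0.0003] shift after turn [-0.0065  0.0003  0.0006]
```

>>> {"op": "drive_tool", "data": {"moves": [[[0,0,0],[-0.003,0,0],0.005],[[0,0,0],[-0.002,0,0],0.005],[[0,0,0],[-0.002,0,0],0.005],[[0,0,0],[0,0,0],0.005],[[0,0,0],[0,0,0],0.005]]}}

```text
time: 9.75
eef_pos: [0.5024, -0.107, 0.1772]
tcp_rot: [0.603, 0.752, 0.168, -0.209]
contact_force: [-0.7, 3.5, 1.9]
opening: 0.153
finger_force: 51.6
```

```bash
python3 -c "
from h import *
plan(tubep(.0),RT)"
```

```text
t 9.75 pos [ 0.5024 -0.107   0.1772] F [-0.7  3.5  1.9] op 0.153 ff 51.6 q [-0.58  0.17  1.91  0.37  1.47 -0.91]
turn [-0.0002 -0.0021  0.0007] shift after turn [-0.0005  0.0001  0.0008]
```

Contact appears about where the collar should stop (0.5 mm off). I'll press a little more and hold to confirm.

>>> {"op": "drive_tool", "data": {"moves": [[[0,0,0],[-0.002,0,0],0.005],[[0,0,0],[-0.002,0,0],0.005],[[0,0,0],[0,0,0],0.005],[[0,0,0],[0,0,0],0.005],[[0,0,0],[0,0,0],0.005]]}}

```text
time: 10.38
eef_pos: [0.5024, -0.1074, 0.1774]
tcp_rot: [0.601, 0.751, 0.17, -0.213]
contact_force: [-6.0, 10.6, 10.8]
opening: 0.151
finger_force: 52.1
```

```bash
python3 - <<'E'
from h import *
plan(tubep(.0),RT)
snap('scene','s5')
S=cv2.imread('pics/s5.png')
a=lambda I,u,v:cv2.convertScaleAbs(cv2.resize(I[v:v+50,u:u+80],None,fx=8,fy=8,interpolation=cv2.INTER_CUBIC),alpha=1.5)
cv2.imwrite('pics/c6.png',a(S,220,165))
E
```

```text
t 10.38 pos [ 0.5024 -0.1074  0.1774] F [-6.  10.6 10.8] op 0.151 ff 52.1 q [-0.58  0.18  1.91  0.37  1.48 -0.92]
turn [-0.0021 -0.0118  0.0023] shift after turn [-0.0002  0.0002  0.0011]
```

View pics/c6.png

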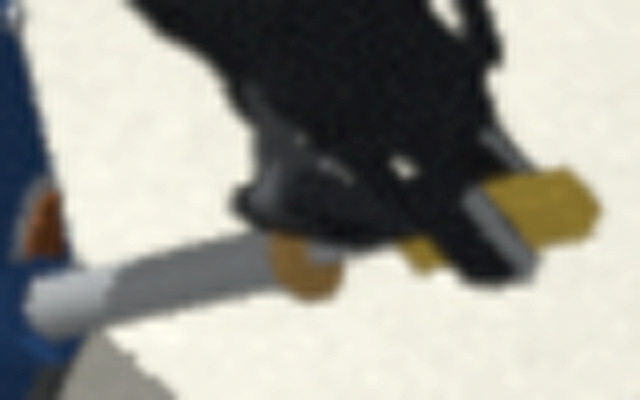

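The brass collar (310, 265) sits on the tube mouth, with a 16 N push held, so it is home. I'll draw it out.

>>> {"op": "drive_tool", "data": {"moves": [[[0,0,0],[0.01,0,0],0.005],[[0,0,0],[0.02,0,0],0.005],[[0,0,0],[0.025,0,0],0.005],[[0,0,0],[0.025,0,0],0.005],[[0,0,0],[0.025,0,0],0.005]]}}

```text
time: 11.05
eef_pos: [0.4834, -0.0221, 0.2295]
tcp_rot: [0.603, 0.752, 0.167, -0.208]
contact_force: [-0.1, 0.5, -1.4]
opening: 0.152
finger_force: 51.5
```

>>> {"op": "drive_tool", "data": {"moves": [[[0,0,0],[0.025,0,0],0.005],[[0,0,0],[0.03,0,0],0.005],[[0,0,0],[0.02,0,0],0.005],[[0,0,0],[0,0,0],0.005],[[0,0,0],[0,0,0],0.005]]}}

```text
time: 11.68
eef_pos: [0.4697, 0.0394, 0.267]
tcp_rot: [0.603, 0.751, 0.167, -0.208]
contact_force: [0.3, -0.6, -0.6]
opening: 0.154
finger_force: 51.5
```

```bash
python3 - <<'E'
from h import *
d=np.array([.16,-.987]); d=D
R=Rg(d,-.01)
dish=np.array([.4293,.1478,.15]); p=dish-R@TIP
plan(p,R); print(p)
s=ctrl.get_state();Rn=Rot.from_quat(s['tcp_rot']).as_matrix();print('tip in tube x',(s['eef_pos']+Rn@TIP-M)@AX)
E
```

```text
t 11.68 pos [0.4697 0.0394 0.267 ] F [ 0.3 -0.6 -0.6] op 0.154 ff 51.5 q [-0.36 -0.09  2.01  0.45  1.54 -0.66]
turn [-3.000e-04 -5.501e-01 -1.000e-04] shift after turn [ 0.304  -0.0152  0.1148]
[0.38949102 0.33184664 0.14911698]
tip in tube x -0.060263775444030394
```

>>> {"op": "drive_tool", "data": {"moves": [[[0,-0.1375,0],[0,0,0],0.005],[[0,-0.1375,0],[0,0,0],0.005],[[0,-0.1375,0],[0,0,0],0.005],[[0,-0.1375,0],[0,0,0],0.005],[[0,0,0],[0,0,0],0.005]]}}

```text
time: 12.3
eef_pos: [0.4695, 0.0405, 0.2669]
tcp_rot: [0.625, 0.78, -0.003, 0.003]
contact_force: [0.2, 0.2, -0.5]
opening: 0.156
finger_force: 51.5
```

>>> {"op": "drive_tool", "data": {"moves": [[[0,0,0],[0.05,-0.0025,0.019],0.005],[[0,0,0],[0.05,-0.0025,0.019],0.005],[[0,0,0],[0.05,-0.0025,0.019],0.005],[[0,0,0],[0.05,-0.0025,0.019],0.005],[[0,0,0],[0.05,-0.0025,0.019],0.005]]}}

```text
time: 12.92
eef_pos: [0.4037, 0.2809, 0.169]
tcp_rot: [0.627, 0.779, -0.003, 0.003]
contact_force: [1.6, -0.7, -0.5]
opening: 0.154
finger_force: 51.4
```

>>> {"op": "drive_tool", "data": {"moves": [[[0,0,0],[0.035,-0.0015,0.012],0.005],[[0,0,0],[0.019,-0.001,0.006],0.005],[[0,0,0],[0,0,0],0.005],[[0,0,0],[0,0,0],0.005],[[0,0,0],[0,0,0],0.005]]}}

```text
time: 13.55
eef_pos: [0.3905, 0.3315, 0.1523]
tcp_rot: [0.627, 0.779, -0.002, 0.004]
contact_force: [1.6, 0.8, -0.5]
opening: 0.155
finger_force: 51.4
```

```bash
python3 - <<'E'
from h import *
R=Rg(D,-.01); dish=np.array([.4293,.1478,.15]); plan(dish-R@TIP,R)
snap('top','t6');snap('scene','s6')
s=ctrl.get_state();p=s['eef_pos'];Rn=Rot.from_quat(s['tcp_rot']).as_matrix();print(p+Rn@TIP,proj('t6',p+Rn@TIP),proj('s6',p+Rn@TIP),proj('s6',p+Rn@O))
T=cv2.imread('pics/t6.png');S=cv2.imread('pics/s6.png')
a=lambda I,u,v:cv2.convertScaleAbs(cv2.resize(I[v:v+72,u:u+140],None,fx=4,fy=4,interpolation=cv2.INTER_CUBIC),alpha=1.5)
cv2.imwrite('pics/c7.png',np.vstack([a(T,170,260),a(S,350,195)]))
E
```

```text
t 13.55 pos [0.3905 0.3315 0.1523] F [ 1.6  0.8 -0.5] op 0.155 ff 51.4 q [ 0.51  0.03  2.05 -0.01  1.06  0.3 ]
turn [ 0.0012 -0.0009 -0.0014] shift after turn [ 0.0006 -0.0009  0.0032]
[0.42983458 0.14758123 0.15288856] [256.63491344 297.03046082] [394.12122916 215.48986365] [444.50431161 225.63460897]
```

View pics/c7.png

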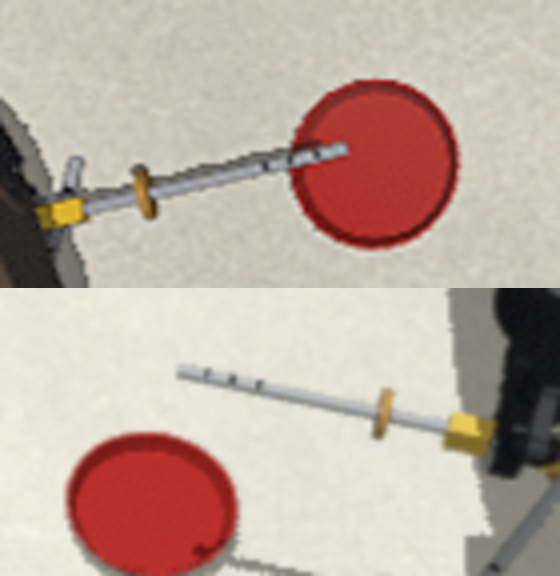

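The tip is at top (256.5, 297.3) and scene (394.5, 215.8), matching the predicted point over the dish centre at z 0.153. The rod is level with the marks up. I'll let it settle and hand in.

>>> {"op": "drive_tool", "data": {"moves": [[[0,0,0],[0,0,0],0.005],[[0,0,0],[0,0,0],0.005],[[0,0,0],[0,0,0],0.005],[[0,0,0],[0,0,0],0.005]]}}

```text
time: 14.15
eef_pos: [0.3896, 0.3323, 0.1517]
tcp_rot: [0.626, 0.78, -0.003, 0.004]
contact_force: [0.0, 0.0, -1.8]
opening: 0.156
finger_force: 51.4
```

```bash
python3 -c "
from h import *
print(np.abs(ctrl.get_state()['dq']).max()); print(ctrl.sign_off())"
```

```text
0.0020330466433904635
the job is handed in; nothing more can be done
None
```

The dipstick went fully home in the tube, was drawn out, and is held level and marks up with its tip about 15 cm above the middle of the red dish; I handed the job in at about 14 s, and the hand-in returned no verdict.

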